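# Put the lamp on the lighting arc

## Task

Thread the lamp with the orange grip onto the free end of the curved rod, guide it up round the bend and over the top until its sleeve has pushed the sprung brass contact ring in against the black stop collar, and let go so that it stays there, head down over the specimen, with the contact made. Do not force the lamp against the rod or the collar, and do not disturb the lamp with the blue grip, the specimen or anything else on the bench.

Things in the scene. Friction and masses are not known exactly. Their poses are not given: they have to be found in the camera images.
- lamp_grip (a point): Centre of the orange square grip (24 x 24 mm, 30 mm high) on top of the lamp to be mounted, 103 mm above its foot. The lamp stands upright on its head, 118 mm high, about 0.22 kg (varies). z is up along the lamp, x along its bore; the grip's sides are parallel to x and y. The lamp is the same after a half turn about z, so either end of the sleeve may go first.
- lamp_bore (a point): Centre of the orange lamp's aluminium sleeve, 43 mm straight below the grip's centre; same axes. Sleeve 30 mm long along x, 24 mm wide, bore 15 mm right through: 1.5 mm play all round on the 12 mm rod, friction about 0.45. A 12 mm stem, 17 mm long, joins sleeve and grip. Below the sleeve a neck and the head (48 mm wide); the head is heavy, so the lamp hangs head down on the rod.
- lamp_foot (a point): Centre of the flat underside of the orange lamp's head (aluminium rim 48 mm wide and 14 mm high with an orange band, black body 40 mm wide up to 40 mm), 60 mm below the sleeve's centre; same axes.
- arc_centre (a point): Centre of curvature of the fixed stand's bent rod, 80 mm above the bench, at the specimen's top. z is up; the rod, 12 mm thick, lies in this frame's x-z plane. Its centre line is an arc of radius 160 mm: from the free end, 42 degrees from vertical on the -x side (to the robot's right and near side), over the highest point straight above here, down the +x side to this level.
- rod_tip (a point): The very end of the rod's round-nosed free end, on its centre line (axes as arc_centre). Here the rod points down and towards -x, 42 degrees below level. A sleeve enters along that line and then has to turn with the arc.
- stand: The fixed lighting stand with rod and stop collar; origin on the bench, 80 mm below arc_centre, same axes. White base plate x -100 to 210 mm, y -85 to 85 mm, top 20 mm up; black stage disc 94 mm wide, top 63 mm up; the rod's straight leg and clamp block (46 mm square) at x = 160 mm. Pressing the lamp on it with over 30 N damages the sleeve's lining.
- contact (a joint): Travel (m) of the brass contact ring (25 mm across, 3 mm thick) on the side of the black stop collar (26 mm across, 12 mm long) that faces the free end: 0 out, 0.004 fully in against the collar; made above 0.0015. Its spring is weak, 0.1 to 0.3 N. The collar is clamped 10 to 23 degrees past the rod's top on the +x side, each time elsewhere; its place is not given: see it or feel for it.
- spare_grip (a point): centre of the blue square grip of a second lamp of the same build and size, standing upright on the bench; to be left alone
- specimen_mid (a point): centre of the specimen, a dark resin disc 30 mm wide and 17 mm high that lies loose on the stage disc
- tray: low white open tray 110 x 150 x 22 mm with two loose specimen discs in it, to the right of the stand; origin at its underside, z up
- reagent_jar: amber jar 64 mm wide, 95 mm high, loose; origin at its underside
- beaker: steel beaker 72 mm wide, 95 mm high, loose; origin at its underside
- dish_stack: covered clear dish 94 mm wide, 22 mm high, loose; origin at its underside

How it is judged:
By the outcome, as a careful person would: the job done as asked, in the order asked, and still so for the second after the job is handed in, with the robot touching nothing.
It also fails if it takes over 70 s, if anything falls off the work surface, if the arm or the gripper's body presses on something with over 40 N, if the wrist force passes 120 N, or if a joint passes its speed limit or range.

## Robot

A 7-joint arm with a two-finger parallel gripper is mounted at the origin on the work surface. World frame = base frame: x ahead of the robot, y to its left, z up, the work surface at z = 0. Lengths are in m, angles in rad, forces in N, time in s.
With the tool pointing down it reaches from about 0.425 to 0.95 m from the base axis. Payload 16.7 kg.
Tool frame: the origin (TCP) lies between the finger pads; the fingertips stand env.nose_length ahead of it and the grasp point (between the pads) lies 8 mm behind it (env.nose_length is the distance from the TCP to the fingertips, in m); x points along the fingers, y is the direction in which the jaws open and shut, and the axes are right-handed (so a half turn about x gives the same grasp; the last joint's range is limited). The gripper opens to 94 mm and grips with 3 to 60 N. Pads are 16 mm wide; open, the fingers measure 119 mm over their backs; the gripper's body (75 mm by 177 mm) begins 78 mm behind the grasp point.
Start: joints at [1.01, 0.426, 0.074, 1.606, -0.034, 1.111, -0.067], TCP at [0.27, -0.619, 0.216] pointing down, gripper open.
Joint ranges: [-2.85, 2.85], [-0.5, 2.14], [-1.23, 1.37], [0.21, 2.46], [-1.02, 4.16], [0.16, 2.05], [-2.73, 2.73]. Speed limits (rad/s): [1.89, 1.89, 2.39, 2.39, 3.01, 3.01, 3.01].

## Interface

Orientations are given as a unit quaternion [x, y, z, w].
In Python, from cell import env, jaws, ik, eyes, ticket, telemetry gives the robot as it stands. Calls block until the motion is done:
- env.reach(position, orientation): joint-space move of the TCP to a pose.
- env.movel(position, rate=0.15, rotation=None): straight line of the TCP; rotation=None keeps the orientation; rate is the mean speed in m/s.
- env.goto_joints(angles): joint-space move.
- jaws.release() and jaws.grab(): open the fingers fully, or close them until they stop; the grip force is fixed at half the most.
- env.dwell(seconds).
- ik(position, orientation): joint angles nearest the present ones, or None.
- eyes.capture(name): name is "scene" or "top" or "wrist"; returns a dict with "image" (384x512x3 uint8, red, green, blue), "z_map" (384x512 float32, m along the optical axis (not along the pixel's ray), 0 where there is no reading), "mtx" (3x3 intrinsics, pixels), "extrinsics" (4x4, takes a point from world to camera coordinates); the wrist camera has in their place "T_tool_cam" (4x4, takes a point from camera to tool coordinates, whose origin is the TCP and whose axes are the tool frame's). Camera axes: x right, y down, z forward; pixel columns grow to the right and rows downward; lengths in m; the calibration is good to about 2 mm. The wrist camera is an equidistant fisheye: a pixel r from the principal point sees the ray r / f radians off the axis. A picture is of the moment at which its call begins: read the wrist's pose just before it.
A pose or a line that the arm cannot do raises env.Unreachable and nothing moves.
- ticket.sign_off(): hands the job in, once; it reports no verdict.
Readings, each from a call of its own:
- telemetry.current_time(): time.
- telemetry.current_qpos(): joint angles.
- telemetry.current_dq(): joint speeds.
- telemetry.current_tau(): joint torques, N m.
- telemetry.current_tcp_pos(): TCP position.
- telemetry.current_tool_rot(): TCP orientation.
- telemetry.current_force(): force on the tool from outside, world axes, zero at the start.
- telemetry.current_wrist_torque(): the same for the moment, N m.
- telemetry.current_finger_gap(): finger opening in m.
Only numpy, scipy, OpenCV 4.12 (cv2) and the standard library are available. Lean on these libraries where they do the work, as an engineer would, in place of code of your own. Each camera call takes 0.05 s, during which the arm holds its last target.

## Working session

There is one attempt and no reset: what is moved stays moved. The work goes in short steps, each a Python script; the robot and the scene stay as the last script left them, time stands still between calls to the robot, and variables do not carry over. Pictures are saved under pics/ and viewed, and the job is handed in when it is done.

```bash
ls; mkdir -p pics
python3 - <<'E'
from cell import env, jaws, ik, eyes, ticket, telemetry as t
import cv2, numpy as np
print(t.current_time(), t.current_tcp_pos(), t.current_tool_rot(), env.nose_length, t.current_finger_gap())
for n in ["scene","top","wrist"]:
    c=eyes.capture(n)
    np.savez(f"{n}0.npz",**c)
    cv2.imwrite(f"pics/{n}0.png",c["image"][:,:,::-1])
    print(n,c["mtx"].tolist(),(c.get("extrinsics") if "extrinsics" in c else c["T_tool_cam"]).round(4).tolist())
E
```

```text
pics
0.0 [ 0.26996087 -0.61818623  0.21576303] [-0.6920274  -0.14501707  0.69231272 -0.14412229] 0.011 0.09418083971160104
scene [[407.94484231436167, 0.0, 255.26217521210543], [0.0, 407.94484231436167, 190.66112616326203], [0.0, 0.0, 1.0]] [[0.5982, 0.8013, -0.0065, -0.3609], [0.6806, -0.5124, -0.5236, -0.2797], [-0.4229, 0.3088, -0.8519, 1.5188], [0.0, 0.0, 0.0, 1.0]]
top [[385.0687159358537, 0.0, 257.09711834193365], [0.0, 385.0687159358537, 187.83740809876505], [0.0, 0.0, 1.0]] [[0.0253, -0.9996, 0.0141, -0.0114], [-0.992, -0.0269, -0.1232, 0.5854], [0.1236, -0.0109, -0.9923, 1.169], [0.0, 0.0, 0.0, 1.0]]
wrist [[297.3186396354542, 0.0, 256.49971888527045], [0.0, 297.3186396354542, 189.55025203518355], [0.0, 0.0, 1.0]] [[0.0012, -0.2406, 0.9706, -0.169], [1.0, -0.0011, -0.0015, 0.0005], [0.0015, 0.9706, 0.2406, -0.0685], [0.0, 0.0, 0.0, 1.0]]
```

View pics/scene0.png

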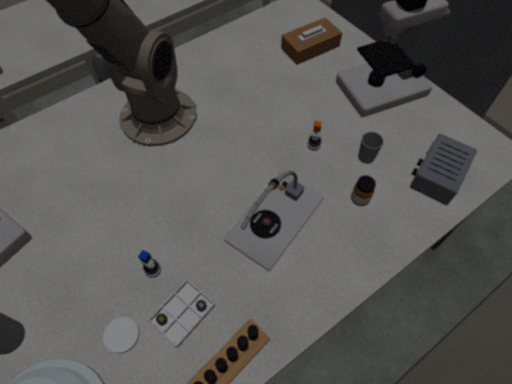

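View pics/top0.png

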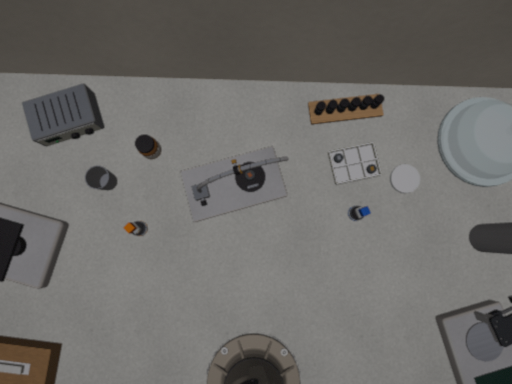

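View pics/wrist0.png

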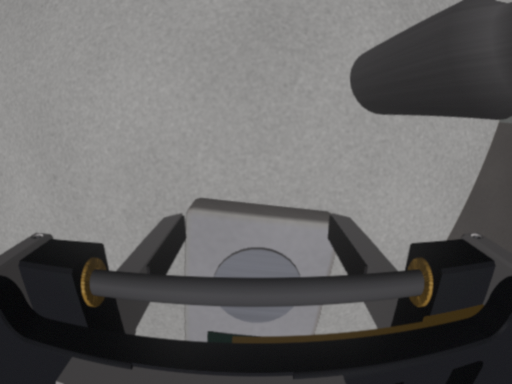

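The top view shows the orange lamp at about (133,228), the blue lamp at (361,212), the rod from its tip at about (286,158) to the clamp at about (201,190), and the tray at (354,164). I'll zoom in next.

Run:
```python
import cv2, numpy as np
t=np.load("top0.npz"); s=np.load("scene0.npz")
a=cv2.resize(t["image"][130:230,170:300],None,fx=6,fy=6,interpolation=cv2.INTER_CUBIC)
cv2.imwrite("pics/topz.png",a[:,:,::-1])
b=cv2.resize(s["image"][160:270,220:330],None,fx=5,fy=5,interpolation=cv2.INTER_CUBIC)
cv2.imwrite("pics/scz.png",b[:,:,::-1])
c=cv2.resize(t["image"][200:250,100:170],None,fx=8,fy=8,interpolation=cv2.INTER_CUBIC)
cv2.imwrite("pics/toplamp.png",c[:,:,::-1])
```

```text
(no output)
```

View pics/topz.png

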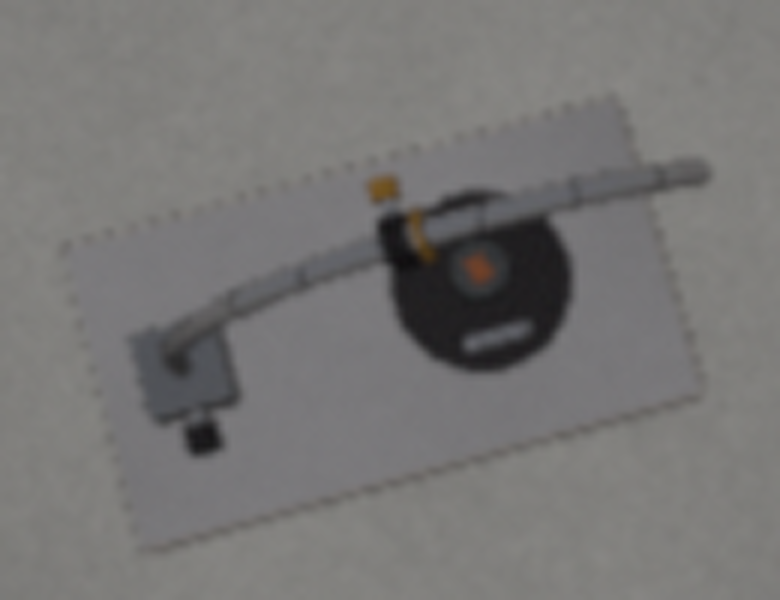

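View pics/scz.png

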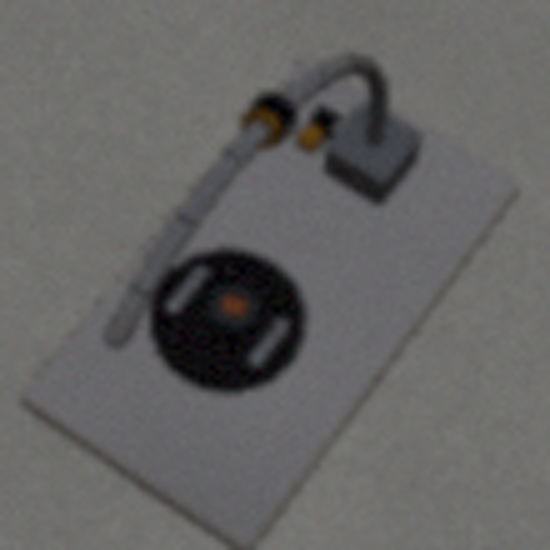

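View pics/toplamp.png

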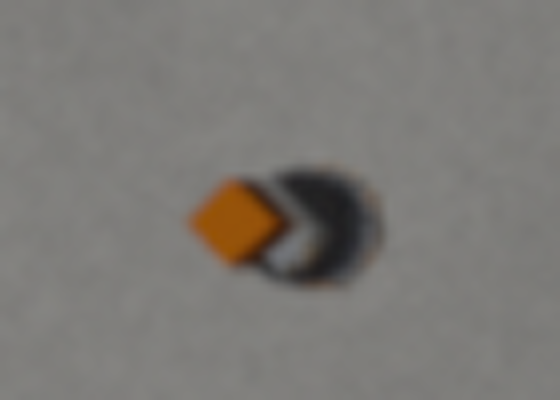

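```bash
cat > h.py <<'E'
import numpy as np, cv2
from scipy.spatial.transform import Rotation as R
def pts(c):
    z=c["z_map"];K=c["mtx"];v,u=np.mgrid[:384,:512]
    P=np.stack([(u-K[0,2])/K[0,0]*z,(v-K[1,2])/K[1,1]*z,z],-1)
    E=c["extrinsics"]; W=(P-E[:3,3])@E[:3,:3]
    W[z==0]=np.nan
    return W
def ray(c,u,v,zp):
    K=c["mtx"];E=c["extrinsics"];d=E[:3,:3].T@np.array([(u-K[0,2])/K[0,0],(v-K[1,2])/K[1,1],1]);o=-E[:3,:3].T@E[:3,3]
    return o+d*(zp-o[2])/d[2]
def rayO(c,u,v):
    K=c["mtx"];E=c["extrinsics"];d=E[:3,:3].T@np.array([(u-K[0,2])/K[0,0],(v-K[1,2])/K[1,1],1]);o=-E[:3,:3].T@E[:3,3]
    return o,d/np.linalg.norm(d)
def tri(a,b):
    A=np.zeros((3,3));y=np.zeros(3)
    for o,d in (a,b):
        M=np.eye(3)-np.outer(d,d);A+=M;y+=M@o
    return np.linalg.solve(A,y)
E
python3 - <<'E'
from h import *
t=dict(np.load("top0.npz")); s=dict(np.load("scene0.npz"))
for n,c,(u0,u1,v0,v1) in (("top",t,(170,300,130,230)),("scene",s,(215,335,150,280))):
    W=pts(c);m=np.zeros((384,512),bool);m[v0:v1,u0:u1]=1
    z=W[...,2]
    print(n,"bench z",np.nanmedian(z[v0:v1,u0:u1][z[v0:v1,u0:u1]<0.012]), np.isnan(z[v0:v1,u0:u1]).mean())
    p=(m&(z>0.013)&(z<0.028));P=W[p];print(len(P),np.median(P[:,2]))
    print(cv2.minAreaRect(P[:,:2].astype(np.float32)))
    q=m&(z>0.055)&(z<0.09);print("disc",cv2.minEnclosingCircle(W[q][:,:2].astype(np.float32)),W[q].mean(0))
    r=m&(z>0.18);print("rod",r.sum());print(W[r][::12].round(3).tolist())
    # lamps by colour
    h=cv2.cvtColor(c["image"],cv2.COLOR_RGB2HSV)
    for nm,lo,hi in (("or",(5,180,80),(20,255,255)),("blue",(105,150,60),(130,255,255))):
        k=cv2.inRange(h,lo,hi);nn,l,st,ce=cv2.connectedComponentsWithStats(k)
        for i in range(1,nn):
            if st[i,4]>12: print(nm,st[i].tolist(),ce[i].round(1),"ray z.118",ray(c,*ce[i],0.118).round(4),"depth",np.nanmedian(W[l==i],0).round(4))
print("tri lamp later")
E
```

```text
top bench z 0.00027922509632189645 0.004153846153846154
3828 0.02019609576982715
((0.6021994948387146, 0.07877010107040405), (0.17077714204788208, 0.30981841683387756), 17.355960845947266)
disc ((0.5972172617912292, 0.09103361517190933), 0.11431189626455307) [0.60641778 0.04134357 0.06465239]
rod 463
[[0.653, -0.068, 0.208], [0.65, -0.073, 0.212], [0.644, -0.058, 0.224], [0.638, -0.021, 0.234], [0.642, -0.053, 0.222], [0.631, 0.066, 0.244], [0.636, -0.034, 0.235], [0.642, -0.068, 0.209], [0.631, -0.01, 0.242], [0.635, -0.042, 0.229], [0.628, 0.008, 0.24], [0.629, -0.023, 0.24], [0.624, 0.019, 0.244], [0.627, -0.013, 0.238], [0.622, 0.026, 0.245], [0.623, -0.005, 0.241], [0.618, 0.037, 0.246], [0.62, 0.005, 0.243], [0.617, 0.05, 0.238], [0.617, 0.018, 0.243], [0.612, 0.052, 0.247], [0.614, 0.021, 0.243], [0.611, 0.042, 0.243], [0.606, 0.059, 0.251], [0.605, 0.078, 0.238], [0.606, 0.047, 0.238], [0.602, 0.059, 0.248], [0.6, 0.081, 0.236], [0.6, 0.049, 0.245], [0.598, 0.078, 0.237], [0.597, 0.105, 0.221], [0.595, 0.062, 0.24], [0.593, 0.094, 0.229], [0.591, 0.102, 0.226], [0.589, 0.108,
[... 962 characters left out ...]
.239], [0.634, 0.063, 0.242], [0.632, 0.061, 0.236], [0.619, 0.021, 0.248], [0.62, 0.017, 0.243], [0.623, 0.009, 0.246], [0.625, 0.004, 0.243], [0.629, -0.002, 0.244], [0.632, -0.008, 0.244], [0.635, -0.013, 0.244], [0.639, -0.016, 0.242], [0.639, -0.019, 0.236], [0.635, -0.035, 0.232], [0.639, -0.039, 0.23], [0.643, -0.041, 0.228], [0.645, -0.046, 0.226], [0.64, -0.059, 0.216], [0.647, -0.063, 0.22], [0.649, -0.065, 0.216], [0.652, -0.067, 0.211], [0.654, -0.069, 0.207]]
or [315, 122, 6, 5, 28] [317.5 123.9] ray z.118 [0.4554 0.3663 0.118 ] depth [0.455  0.3659 0.117 ]
blue [139, 251, 10, 9, 63] [143.5 255.2] ray z.118 [ 0.521  -0.3142  0.118 ] depth [ 0.5209 -0.3141  0.1184]
tri lamp later
```

```bash
cat >> h.py <<'E'
YAW=np.arctan2(0.955,-0.296)
ORG=np.array([0.619,0.026,0.08])
def SR(yaw=None): return R.from_euler('z',YAW if yaw is None else yaw).as_matrix()
def lampframe(phi):  # lamp axes in world when at arc angle phi (rad, + past top)
    S=SR(); x=S@[np.cos(phi),0,-np.sin(phi)]; z=S@[np.sin(phi),0,np.cos(phi)]; return np.c_[x,np.cross(z,x),z]
def arcpos(phi,r=0.16): return ORG+SR()@np.array([np.sin(phi)*r,0,np.cos(phi)*r])
def toolR(L,opt): # tool x = -lamp z ; tool y = opt: 0 lamp x,1 lamp y,2 -x,3 -y
    x=-L[:,2]; y=[L[:,0],L[:,1],-L[:,0],-L[:,1]][opt]; return np.c_[x,y,np.cross(x,y)]
# bore centre -> TCP : grip centre +43mm along lamp z; grasp point 8mm behind TCP => TCP 8mm further inward
def tcp(bore,L,dz=0.0): return bore+L[:,2]*(0.043-0.008+dz)
def q(M): return R.from_matrix(M).as_quat()
E
python3 - <<'E'
from h import *
from cell import ik
for opt in range(4):
    L=lampframe(np.radians(-42)); pre=arcpos(np.radians(-42))-L[:,0]*0.045
    print(opt,"pre",np.round(ik(tcp(pre,L),q(toolR(L,opt))),2) if ik(tcp(pre,L),q(toolR(L,opt))) is not None else None)
    for d in (-42,-20,0,15):
        L=lampframe(np.radians(d));j=ik(tcp(arcpos(np.radians(d)),L),q(toolR(L,opt)))
        print(d,None if j is None else np.round(j,2))
for y in range(0,360,30):
    L=R.from_euler('z',np.radians(y)).as_matrix()
    a=[ik(np.array([.453,.367,z]),q(toolR(L,0))) for z in (0.095,0.25)]
    print(y,[None if j is None else np.round(j,2) for j in a])
E
```

```text
0 pre [ 0.77  0.86 -0.72  1.27 -0.13  1.52  2.05]
-42 [ 0.75  0.79 -0.72  1.31 -0.17  1.51  2.03]
-20 [ 0.63  0.53 -0.72  1.5   0.    1.32  1.83]
0 [ 0.43  0.38 -0.75  1.63  0.27  1.24  1.5 ]
15 [ 0.18  0.35 -0.7   1.7   0.5   1.27  1.19]
1 pre [ 0.25  0.76  0.21  1.31 -0.66  1.64 -2.25]
-42 [ 0.22  0.7   0.2   1.36 -0.66  1.64 -2.29]
-20 [ 0.08  0.43  0.08  1.54 -0.35  1.34 -2.58]
0 [-0.98  0.54  1.22  1.71 -0.53  1.27 -2.48]
15 [ 0.4   0.44 -1.03  1.69  0.64  1.35  2.66]
2 pre [ 0.44  0.76 -0.11  1.29 -0.49  1.57 -0.81]
-42 [ 0.41  0.69 -0.11  1.34 -0.51  1.57 -0.84]
-20 [ 0.24  0.44 -0.16  1.52 -0.26  1.33 -1.09]
0 [ 0.17  0.32 -0.4   1.65  0.13  1.2  -1.53]
15 [ 0.25  0.37 -0.81  1.7   0.54  1.29 -1.98]
3 pre [ 0.66  0.81 -0.52  1.27 -0.26  1.53  0.58]
-42 [ 0.66  0.75 -0.55  1.32 -0.28  1.52  0.54]
-20 [ 0.54  0.5  -0.58  1.5  -0.07  1.32  0.32]
0 [ 0.31  0.35 -0.59  1.64  0.2   1.22 -0.02]
15 [ 0.16  0.34 -0.69  1.7   0.5   1.26 -0.37]
0 [array([-0.13,  0.56, -0.86,  1.88,  0.52,  0.94, -1.23]), array([ 0.01,  0.42, -1.04,  1.73,  0.38,  1.21, -1.12])]
30 [array([-0.13,  0.56, 
[... 602 characters left out ...]
 -1.03,  1.88,  0.64,  1.01,  1.81]), array([ 0.01,  0.41, -1.02,  1.73,  0.38,  1.21,  2.02])]
210 [array([-0.02,  0.63, -1.03,  1.88,  0.64,  1.01,  2.33]), array([ 0.01,  0.41, -1.02,  1.73,  0.38,  1.21,  2.55])]
240 [array([-1.41,  0.55,  0.83,  1.96, -0.53,  0.86, -2.39]), array([-1.45,  0.32,  0.83,  1.81, -0.26,  1.12, -2.63])]
270 [array([-1.14,  0.45,  0.45,  1.94, -0.26,  0.81, -2.12]), array([-1.16,  0.26,  0.45,  1.8 , -0.12,  1.11, -2.24])]
300 [array([-0.07,  0.6 , -0.95,  1.88,  0.59,  0.98, -2.34]), array([ 0.08,  0.46, -1.14,  1.73,  0.45,  1.24, -2.22])]
330 [array([-0.21,  0.52, -0.75,  1.89,  0.44,  0.91, -1.69]), array([-0.07,  0.38, -0.91,  1.74,  0.32,  1.19, -1.59])]
```

```bash
cat > cap.py <<'E'
from cell import eyes, telemetry as t
import numpy as np, cv2
def cap(n,tag,crop=None,f=1):
    p=np.array(t.current_tcp_pos());r=np.array(t.current_tool_rot())
    c=dict(eyes.capture(n));c["p"]=p;c["r"]=r
    np.savez(f"{n}_{tag}.npz",**c)
    im=c["image"]
    if crop: im=im[crop[2]:crop[3],crop[0]:crop[1]]
    if f!=1: im=cv2.resize(im,None,fx=f,fy=f,interpolation=cv2.INTER_CUBIC)
    cv2.imwrite(f"pics/{n}_{tag}.png",im[:,:,::-1]);return c
E
python3 - <<'E'
from h import *; from cap import *
from cell import env,telemetry as t
p=t.current_tcp_pos()
env.movel([p[0],p[1],0.40],rate=0.3)
print(t.current_time())
L=R.from_euler('z',np.radians(45)).as_matrix()
env.reach([.42,.34,.32],q(toolR(L,0)))
print(t.current_time(),t.current_qpos())
cap("wrist","l1")
E
```

```text
0.9083
4.3 [-0.05895313  0.21132736 -0.85101774  1.73484916  0.16587973  1.27026135
 -0.1642218 ]
```

View pics/wrist_l1.png

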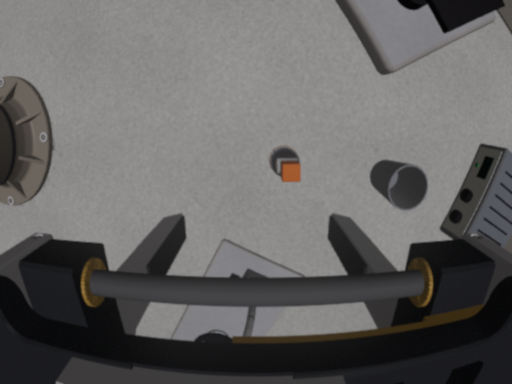

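The lamp is at (290,170) in the wrist image, with its grip close to square with the image axes.

Run:
```python
from h import *
c=np.load("wrist_l1.npz");im=c["image"]
cv2.imwrite("pics/z1.png",cv2.resize(im[140:190,260:315],None,fx=10,fy=10,interpolation=cv2.INTER_CUBIC)[:,:,::-1])
```

```text
(no output)
```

View pics/z1.png

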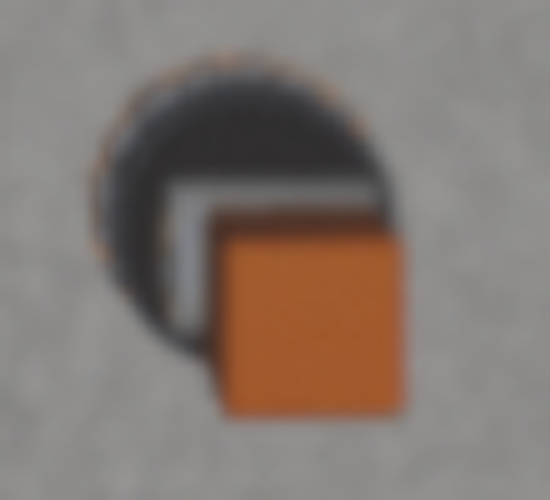

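The sleeve top looks about 21 px along the image horizontal and 15–17 px vertically. So the bore runs along tool y here, at a world yaw of about 45° (or 225°). Next I'll measure the lamp precisely.

```bash
cat >> h.py <<'E'
def wcam(c):
    M=np.eye(4);M[:3,:3]=R.from_quat(c["r"]).as_matrix();M[:3,3]=c["p"];return M@c["T_tool_cam"]
def wdir(c,uv):
    K=c["mtx"];uv=np.atleast_2d(uv).astype(float);d=uv-[K[0,2],K[1,2]];r=np.linalg.norm(d,axis=1,keepdims=True)+1e-9
    th=r/K[0,0];D=np.c_[d/r*np.sin(th),np.cos(th)];M=wcam(c);return M[:3,3],D@M[:3,:3].T
def wplane(c,uv,z):
    o,D=wdir(c,uv);return o+D*((z-o[2])/D[:,2])[:,None]
def orange(im): return cv2.inRange(cv2.cvtColor(im,cv2.COLOR_RGB2HSV),(5,150,90),(18,255,255))
E
python3 - <<'E'
from h import *
c=dict(np.load("wrist_l1.npz"))
im=c["image"];k=np.zeros((384,512),np.uint8);k[150:190,270:315]=orange(im)[150:190,270:315]
v,u=np.nonzero(k);print(len(u),u.min(),u.max(),v.min(),v.max())
con=max(cv2.findContours(k,cv2.RETR_EXTERNAL,cv2.CHAIN_APPROX_NONE)[0],key=cv2.contourArea)[:,0]
W=wplane(c,con,0.118);r=cv2.minAreaRect(W[:,:2].astype(np.float32));print(r)
f=wplane(c,np.c_[u,v],0.118);print(f.mean(0))
E
```

```text
314 282 299 163 180
((0.449489951133728, 0.37036940455436707), (0.021973170340061188, 0.02223462238907814), 45.761966705322266)
[0.44943705 0.37030484 0.118     ]
```

Run:
```python
from h import *; from cap import *
from cell import env,telemetry as t
L=R.from_euler('z',np.radians(225)).as_matrix()
env.reach([.4505,.3695,.20],q(toolR(L,3)))
c=cap("wrist","l2")
print(t.current_time(),t.current_qpos().round(2),c["p"])
im=c["image"];k=orange(im);k[:,:180]=0;k[:,330:]=0;k[245:]=0
con=max(cv2.findContours(k,cv2.RETR_EXTERNAL,cv2.CHAIN_APPROX_NONE)[0],key=cv2.contourArea)[:,0]
print(con.min(0),con.max(0))
W=wplane(c,con,0.118);print(cv2.minAreaRect(W[:,:2].astype(np.float32)))
```

```text
5.65 [ 0.01  0.48 -1.05  1.79  0.46  1.14  1.16] [0.45060714 0.36949102 0.20026198]
[243 186] [269 210]
((0.4505230188369751, 0.3689415454864502), (0.021877683699131012, 0.022843239828944206), 44.79701232910156)
```

View pics/wrist_l2.png

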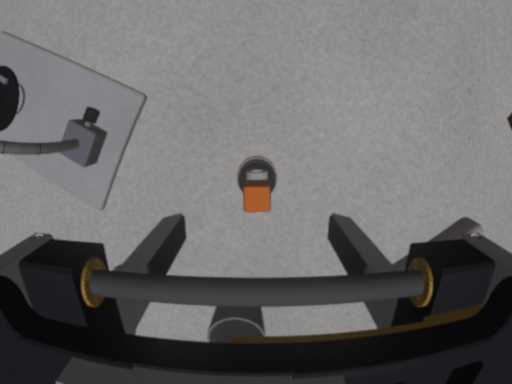

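Run:
```python
from h import *; from cap import *
from cell import env,jaws,telemetry as t
env.movel([.4505,.3690,.095],rate=0.1)
print(t.current_time(),t.current_tcp_pos(),t.current_force())
jaws.grab()
print(t.current_time(),t.current_tcp_pos(),t.current_force(),t.current_finger_gap())
env.movel([.4505,.3690,.25],rate=0.15)
env.dwell(0.3)
c=cap("wrist","l3")
print(t.current_time(),t.current_tcp_pos(),t.current_force(),t.current_wrist_torque(),t.current_finger_gap())
```

```text
6.85 [0.45075988 0.36930306 0.09559942] [0.32688309 0.9460151  0.58047838]
7.925 [0.45046598 0.36902726 0.09498175] [ 0.45419253  0.41771868 -0.38195092] 0.023540224961297238
9.4583 [0.45042899 0.36894895 0.24971813] [-0.45384912 -0.2915085  -1.40114954] [ 0.10365705 -0.09148789  0.06861351] 0.02363421726563119
```

View pics/wrist_l3.png

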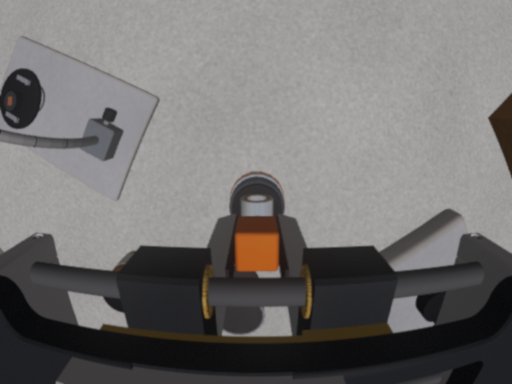

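Run:
```python
from h import *; from cap import *
from cell import env,ik,telemetry as t
env.movel([.4505,.3690,.42],rate=0.4)
L=lampframe(0.0); b=ORG+SR()@np.array([-.20,0,.25])
print(tcp(b,L))
env.reach(tcp(b,L),q(toolR(L,3)))
print(t.current_time(),t.current_qpos().round(2))
a=np.radians(-42);L=lampframe(a);b=arcpos(a)-L[:,0]*0.06
env.reach(tcp(b,L),q(toolR(L,3)))
env.dwell(0.2)
print(t.current_time(),t.current_qpos().round(2),t.current_tcp_pos()-tcp(b,L),t.current_force())
cap("wrist","p1");cap("scene","p1");cap("top","p1")
```

```text
[ 0.67821063 -0.16503429  0.365     ]
12.125 [ 0.77  0.55 -1.    1.3   0.45  1.53  0.12]
13.0833 [ 0.9   0.99 -1.03  1.24  0.12  1.54  0.32] [0.00084904 0.00137523 0.00315268] [-0.05259707 -0.37426024 -2.05312252]
```

View pics/wrist_p1.png

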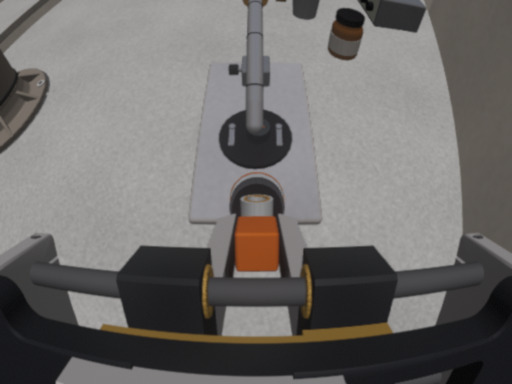

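View pics/scene_p1.png

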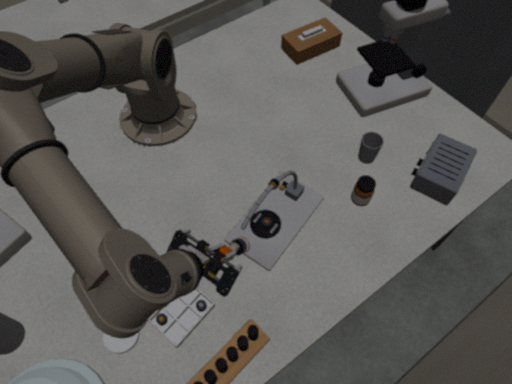

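The wrist view shows the rod's nose at about (257,130), dead ahead of the sleeve's front face at (257,202). The lateral alignment looks good, so I'll measure it with the wrist depth.

```bash
cat >> h.py <<'E'
def wpts(c):
    v,u=np.mgrid[:384,:512];o,D=wdir(c,np.c_[u.ravel(),v.ravel()])
    M=wcam(c);f=D@M[:3,2];P=o+D*(c["z_map"].ravel()/f)[:,None]
    P[c["z_map"].ravel()==0]=np.nan
    return P.reshape(384,512,3)
def stand(P): return (P-ORG)@SR()   # stand frame w/ origin arc centre
E
python3 - <<'E'
from h import *
from cell import telemetry as t
a=np.radians(-42);L=lampframe(a);b=arcpos(a)-L[:,0]*0.06
print("err in lamp axes",L.T@(np.array(t.current_tcp_pos())-tcp(b,L)), "rot", R.from_matrix(toolR(L,3).T@R.from_quat(t.current_tool_rot()).as_matrix()).as_rotvec())
c=dict(np.load("wrist_p1.npz"));P=wpts(c)
T=R.from_quat(c["r"]).as_matrix()
S=stand(P)
# rod points in stand frame: for rows
for v in range(5,141,9):
    row=S[v,235:280];r=np.hypot(row[:,0],row[:,2])
    m=(r>.14)&(r<.19)
    if m.any():
        g=row[m];us=np.nonzero(m)[0]+235
        phi=np.degrees(np.arctan2(g[:,0],g[:,2]))
        print(v,us.min(),us.max(),"phi",phi.mean().round(1),"ymid",((g[:,1].min()+g[:,1].max())/2*1e3).round(2),"rmax",(r[m].max()*1e3).round(1))
# tool frame of near points
Q=(P-c["p"])@T
for v in range(180,275,6):
    print(v,[ (Q[v,u]*1e3).round(1).tolist() for u in (247,257,267)])
E
```

```text
err in lamp axes [ 0.00125285 -0.00043985  0.0008865 ] rot [-0.00151976 -0.00264909  0.00013159]
5 246 264 phi 1.0 ymid 1.28 rmax 167.0
14 247 261 phi -6.4 ymid 1.95 rmax 167.0
23 247 262 phi -10.7 ymid 1.41 rmax 166.7
32 247 262 phi -14.2 ymid 1.34 rmax 167.3
41 247 262 phi -17.4 ymid 1.31 rmax 167.8
50 247 262 phi -20.3 ymid 1.27 rmax 166.5
59 242 269 phi 24.7 ymid 1.17 rmax 176.7
68 235 269 phi 39.4 ymid 7.14 rmax 166.9
77 235 279 phi 56.6 ymid -1.39 rmax 175.7
86 235 279 phi 52.5 ymid -1.42 rmax 167.0
95 246 263 phi -32.3 ymid 1.11 rmax 167.6
104 246 263 phi -34.5 ymid 1.05 rmax 166.7
113 246 263 phi -36.6 ymid 1.06 rmax 166.4
122 246 262 phi -38.8 ymid 1.41 rmax 166.6
131 248 260 phi -40.9 ymid 1.41 rmax 165.9
180 [[67.3, -8.5, -19.2], [61.3, -0.4, -20.4], [69.6, 7.9, -18.7]]
186 [[56.2, -8.2, -16.8], [53.3, -0.4, -17.4], [58.4, 7.5, -16.2]]
192 [[54.5, -8.1, -12.4], [53.1, -0.4, -12.7], [54.8, 7.4, -12.3]]
198 [[37.4, -7.6, -12.3], [41.4, -0.4, -11.2], [32.8, 6.6, -13.5]]
204 [[24.1, -7.2, -11.7], [22.0, -0.5, -12.4], [24.3, 6.3, -11.7]]
210 [[23.6, -7.3, -7.6], [22.8, -0.5, -7.9], [25.2, 6.4, -7.1]]
216 [[4.1, -6.7, -10.0], [3.0, -0.5, -10.4], [3.1, 5.6, -10.3]]
222 [[-6.0, -6.4, -9.8], [-7.3, -0.5, -10.2], [-6.6, 5.3, -9.9]]
228 [[-15.7, -6.1, -9.7], [-16.7, -0.5, -10.1], [-16.1, 5.0, -9.9]]
234 [[-22.9, -5.9, -9.1], [-22.6, -0.6, -9.0], [-22.6, 4.8, -9.0]]
240 [[-24.0, -5.9, -6.1], [-24.0, -0.6, -6.1], [-25.3, 4.7, -6.7]]
246 [[-24.1, -5.9, -2.7], [-23.7, -0.6, -2.5], [-23.6, 4.8, -2.4]]
252 [[-23.9, -6.0, 1.0], [-24.9, -0.6, 0.5], [-23.1, 4.9, 1.4]]
258 [[-23.2, -6.0, 5.0], [-23.6, -0.6, 4.9], [-23.4, 4.9, 4.9]]
264 [[-23.6, -6.1, 8.6], [-24.4, -0.6, 8.2], [-23.3, 4.9, 8.8]]
270 [[-23.4, -6.1, 12.5], [-23.8, -0.6, 12.3], [-23.3, 5.0, 12.6]]
```

```bash
cat >> h.py <<'E'
ORG=ORG+SR()@np.array([0,0.0012,0])
from cell import env,telemetry as tel
def lerr(b,L):
    p=np.array(tel.current_tcp_pos());return L.T@(p-tcp(b,L))
E
python3 - <<'E'
from h import *; from cap import *
a=np.radians(-42);L=lampframe(a);b=arcpos(a)-L[:,0]*0.032
env.movel(tcp(b,L),rate=0.08,rotation=q(toolR(L,3)))
print(tel.current_time(),lerr(b,L)*1e3)
env.dwell(0.3)
print(tel.current_time(),lerr(b,L)*1e3, np.abs(tel.current_dq()).max(),R.from_matrix(toolR(L,3).T@R.from_quat(tel.current_tool_rot()).as_matrix()).as_rotvec(),tel.current_force())
c=cap("wrist","p2",(180,335,60,285),2.5); P=wpts(c);T=R.from_quat(c["r"]).as_matrix();Q=(P-c["p"])@T*1e3;S=stand(P)
for v in range(20,270,8):
    x=Q[v,215:300]; 
    ok=np.abs(x[:,0]-np.nanmin(x[:,0]))<14
    us=np.nonzero(ok)[0]+215
    s=S[v,257];print(v,us.min(),us.max(),"ymid",round((x[ok][:,1].min()+x[ok][:,1].max())/2,2),"w",round(np.ptp(x[ok][:,1]),1),"top",Q[v,257].round(1),"r",round(np.hypot(s[0],s[2])*1e3,1),"phi",round(np.degrees(np.arctan2(s[0],s[2])),1))
E
```

```text
13.7333 [0.27415494 0.0176775  0.19841846]
14.0333 [-0.39369881  0.06850349 -0.11460258] 0.0021205997577231762 [4.30964922e-04 3.35936628e-04 2.15409515e-05] [ 0.25774157 -1.03425929 -1.46757126]
20 244 270 ymid -0.07 w 22.9 top [ 8.16e+01 -1.00e-01 -1.55e+02] r 167.0 phi 5.3
28 251 263 ymid -0.18 w 9.9 top [  70.4   -0.2 -144. ] r 167.3 phi -0.1
36 250 264 ymid -0.2 w 11.3 top [  62.3   -0.2 -134.7] r 167.6 phi -4.4
44 250 263 ymid -0.62 w 10.1 top [  57.4   -0.2 -126.8] r 166.9 phi -7.5
52 250 264 ymid -0.24 w 10.5 top [  52.9   -0.3 -119.4] r 166.5 phi -10.5
60 250 264 ymid -0.24 w 10.3 top [  48.6   -0.3 -112.3] r 166.7 phi -13.4
68 249 265 ymid -0.26 w 11.6 top [  45.3   -0.3 -105.7] r 166.6 phi -15.9
76 249 265 ymid -0.31 w 11.5 top [ 42.5  -0.3 -99.4] r 166.5 phi -18.3
84 249 265 ymid -0.33 w 11.3 top [ 40.3  -0.3 -93.3] r 166.2 phi -20.5
92 249 266 ymid 0.04 w 12.0 top [ 38.6  -0.3 -87.5] r 165.7 phi -22.6
100 249 266 ymid 0.03 w 11.9 top [ 36.9  -0.3 -81.8] r 165.5 phi -24.6
108 249 266 ymid -0.0 w 11.7 top [ 34.9  -0.4 -76.1] r 165.9 phi -26.7
116 249 266 ymid 0.03 w 11.7 t
[... 699 characters left out ...]
mid -0.78 w 19.7 top [ 41.6  -0.4 -12.6] r 154.6 phi -49.3
204 240 272 ymid -1.18 w 22.7 top [ 23.4  -0.4 -11.9] r 172.7 phi -48.8
212 240 272 ymid -1.21 w 22.9 top [22.9 -0.5 -6.4] r 173.9 phi -50.6
220 217 296 ymid -0.76 w 47.4 top [-2.2 -0.5 -9.6] r 198.4 phi -48.6
228 215 298 ymid -0.84 w 46.1 top [-16.1  -0.5  -9.9] r 212.2 phi -48.1
236 215 299 ymid -0.47 w 43.4 top [-23.9  -0.6  -8.4] r 220.1 phi -48.3
244 215 299 ymid -0.53 w 41.1 top [-23.4  -0.6  -3.5] r 220.2 phi -49.5
252 215 299 ymid -0.49 w 38.8 top [-23.7  -0.6   1.1] r 221.2 phi -50.7
260 215 299 ymid -0.56 w 36.3 top [-24.9  -0.6   5.4] r 223.0 phi -51.8
268 215 299 ymid -0.62 w 34.6 top [-23.9  -0.6  11. ] r 223.0 phi -53.2
```

View pics/wrist_p2.png

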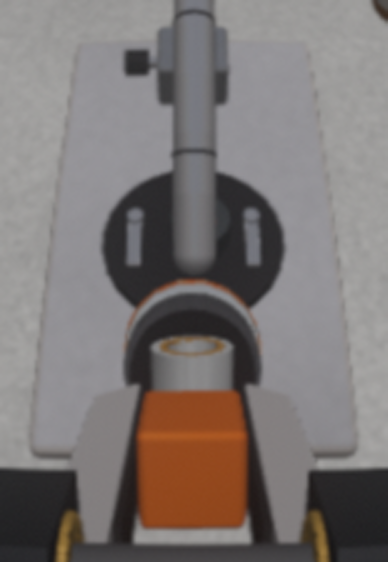

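```bash
cat >> h.py <<'E'
ORG=ORG-SR()@np.array([0,0.0004,0])
RAD=0.16
def path(l):
    if l<=0.03:
        ph=np.radians(-42)+max(l,0)/2/RAD; L=lampframe(ph); b=arcpos(ph,0.16-0.0003*max(l,0)/0.03)-L[:,0]*(0.015-l/2 if l>0 else 0.015-l)
    else:
        ph=np.radians(-42)+(l-0.015)/RAD; L=lampframe(ph); b=arcpos(ph,0.16-0.0003)
    return b,L,ph
F0=np.array([0.0,-0.4,-1.8])
def step(l,corr,rate=0.05,cfg={}):
    b,L,ph=path(l); b=b+L@corr
    env.movel(tcp(b,L),rate=rate,rotation=q(toolR(L,3)))
    F=L.T@(np.array(tel.current_force())-F0)
    return F,L.T@(np.array(tel.current_tcp_pos())-tcp(b,L))*1e3,np.degrees(ph)
E
cat > adv.py <<'E'
from h import *; import sys,json
def adv(l0,l1,dl,rate,corr,lim=6,k=0.00012,q0=1):
    l=l0
    while l<l1-1e-6:
        l=min(l+dl,l1)
        F,e,ph=step(l,corr,rate)
        tq=np.array(tel.current_wrist_torque())
        print(f"{tel.current_time():.2f} l={l*1e3:.1f} ph={ph:.1f} F(xyz lamp)={F.round(1)} e={e.round(2)} T={tq.round(2)} c={(corr*1e3).round(2)}")
        if np.abs(F).max()>lim: print("STOP");break
        for i in (1,2):
            if abs(F[i])>1.5: corr[i]+=k*F[i]
    json.dump([l,corr.tolist()],open("state.json","w"))
    return l,corr
E
python3 - <<'E'
from adv import *
l,c=adv(-0.017,0.012,0.004,0.04,np.zeros(3))
from cap import cap
cap("wrist","i1",(180,335,60,285),2.5)
E
```

```text
14.33 l=-13.0 ph=-42.0 F(xyz lamp)=[ 0.2  0.1 -0.8] e=[ 0.45 -0.13  0.03] T=[-1.   -0.41  0.02] c=[0. 0. 0.]
14.58 l=-9.0 ph=-42.0 F(xyz lamp)=[ 0.5  0.1 -0.2] e=[ 0.36 -0.06  0.06] T=[-1.05 -0.35  0.  ] c=[0. 0. 0.]
14.83 l=-5.0 ph=-42.0 F(xyz lamp)=[0.  0.4 0.2] e=[ 0.32 -0.04  0.05] T=[-1.03 -0.41  0.01] c=[0. 0. 0.]
15.08 l=-1.0 ph=-42.0 F(xyz lamp)=[-0.9 -1.2 -0.7] e=[ 0.38 -0.09  0.06] T=[-1.02 -0.41 -0.02] c=[0. 0. 0.]
15.34 l=3.0 ph=-41.5 F(xyz lamp)=[ 0.1  0.3 -0. ] e=[ 0.67 -0.16  0.1 ] T=[-1.   -0.41 -0.03] c=[0. 0. 0.]
15.60 l=7.0 ph=-40.7 F(xyz lamp)=[-0.2 -0.6  0.6] e=[ 0.69 -0.13  0.11] T=[-0.93 -0.37  0.  ] c=[0. 0. 0.]
15.86 l=11.0 ph=-40.0 F(xyz lamp)=[-0.7  0.1 -0.7] e=[ 0.68 -0.11  0.1 ] T=[-0.9  -0.4   0.04] c=[0. 0. 0.]
16.11 l=12.0 ph=-39.9 F(xyz lamp)=[ 0.7 -0.6 -0.9] e=[0.   0.   0.04] T=[-1.   -0.37 -0.02] c=[0. 0. 0.]
```

View pics/wrist_i1.png

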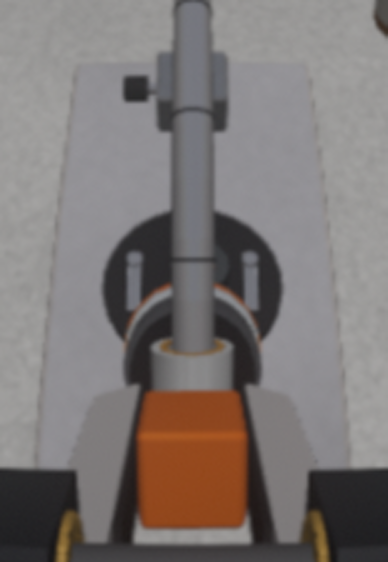

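The rod nose is inside the bore, at about (192,345) in the crop, well centred and with no load. Before pushing on, I'll locate the collar from the first images.

Run:
```python
from h import *
for n in ("top0","scene0","scene_p1"):
    c=dict(np.load(n+".npz"));S=stand(pts(c));r=np.hypot(S[...,0],S[...,2]);ph=np.degrees(np.arctan2(S[...,0],S[...,2]))
    m=(r>.1685)&(r<.18)&(np.abs(S[...,1])<.013)&(ph>-5)&(ph<35)
    print(n,m.sum(),"phi",np.percentile(ph[m],[0,10,50,90,100]).round(1))
    h=cv2.cvtColor(c["image"],cv2.COLOR_RGB2HSV)
    for nm,k in (("dark",h[...,2]<45),("brass",(h[...,1]>120)&(h[...,2]>60))):
        mm=(r>.15)&(r<.18)&(np.abs(S[...,1])<.014)&k&(ph>0)&(ph<35)
        if mm.any(): print(" ",nm,mm.sum(),np.percentile(ph[mm],[0,25,50,75,100]).round(1))
```

```text
top0 49 phi [-2.7  8.6 12.6 15.1 23.3]
  dark 34 [11.2 12.6 13.4 14.2 15.1]
  brass 8 [ 9.2  9.5  9.8 10.2 11.5]
scene0 40 phi [ 8.2  8.8 11.9 14.7 15.6]
  dark 32 [ 9.1 11.5 12.  13.1 14.4]
  brass 7 [ 8.6  9.   9.2  9.4 10. ]
scene_p1 42 phi [ 8.2  8.9 11.8 14.6 16.1]
  dark 29 [ 9.8 11.5 12.1 12.9 14.2]
  brass 16 [8.2 8.9 9.1 9.2 9.7]
```

Run:
```python
from adv import *
l,c=adv(0.012,0.036,0.004,0.05,np.zeros(3))
if l>0.035: l,c=adv(l,0.092,0.008,0.05,c)
from cap import cap
cap("wrist","i2",(180,335,60,285),2.5)
```

```text
16.41 l=16.0 ph=-39.1 F(xyz lamp)=[ 0.4 -0.6 -0.1] e=[ 0.83 -0.15  0.07] T=[-0.93 -0.37  0.01] c=[0. 0. 0.]
16.66 l=20.0 ph=-38.4 F(xyz lamp)=[-0.5 -0.  -0.3] e=[ 0.72 -0.15  0.13] T=[-0.97 -0.36  0.03] c=[0. 0. 0.]
16.91 l=24.0 ph=-37.7 F(xyz lamp)=[-0.  -0.2 -0.5] e=[ 0.72 -0.13  0.1 ] T=[-0.94 -0.41  0.03] c=[0. 0. 0.]
17.16 l=28.0 ph=-37.0 F(xyz lamp)=[ 0.3 -0.4 -0.9] e=[ 0.65 -0.12  0.1 ] T=[-0.87 -0.41 -0.03] c=[0. 0. 0.]
17.41 l=32.0 ph=-35.9 F(xyz lamp)=[-0.5 -0.2 -0.3] e=[ 0.92 -0.2   0.12] T=[-0.91 -0.36 -0.02] c=[0. 0. 0.]
17.66 l=36.0 ph=-34.5 F(xyz lamp)=[1.2 0.1 0.1] e=[ 0.84 -0.17  0.15] T=[-0.85 -0.35  0.03] c=[0. 0. 0.]
18.00 l=44.0 ph=-31.6 F(xyz lamp)=[ 0.6  0.4 -0.7] e=[ 0.63 -0.1   0.14] T=[-0.69 -0.28 -0.  ] c=[0. 0. 0.]
18.34 l=52.0 ph=-28.8 F(xyz lamp)=[-0.  -0.9 -0.1] e=[ 0.39 -0.04  0.12] T=[-0.75 -0.28  0.01] c=[0. 0. 0.]
18.68 l=60.0 ph=-25.9 F(xyz lamp)=[-0.1 -0.9 -0.3] e=[ 0.35 -0.06  0.13] T=[-0.69 -0.26 -0.03] c=[0. 0. 0.]
19.02 l=68.0 ph=-23.0 F(xyz lamp)=[-0.4 -0.5 -0.3] e=[ 0.56 -0.07  0.17] T=[-0.63 -0.3   0.03] c=[0. 0. 0.]
19.37 l=76.0 ph=-20.2 F(xyz lamp)=[-0.5  0.2  1.2] e=[ 0.59 -0.08  0.18] T=[-0.57 -0.3  -0.03] c=[0. 0. 0.]
19.71 l=84.0 ph=-17.3 F(xyz lamp)=[-0.8 -0.8 -0.7] e=[ 0.74 -0.11  0.21] T=[-0.48 -0.21  0.01] c=[0. 0. 0.]
20.05 l=92.0 ph=-14.4 F(xyz lamp)=[-1.   0.6 -0.1] e=[ 0.7  -0.09  0.19] T=[-0.4  -0.28  0.04] c=[0. 0. 0.]
```

View pics/wrist_i2.png

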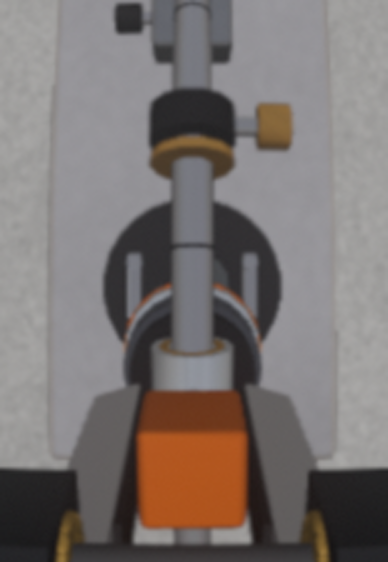

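Run:
```python
from adv import *
l,c=adv(0.092,0.132,0.008,0.05,np.zeros(3))
from cap import cap
env.dwell(0.2); print(tel.current_force())
cap("wrist","i3",(180,335,60,285),2.5)
c=cap("scene","i3");cap("top","i3")
S=stand(pts(c));r=np.hypot(S[...,0],S[...,2]);ph=np.degrees(np.arctan2(S[...,0],S[...,2]))
h=cv2.cvtColor(c["image"],cv2.COLOR_RGB2HSV)
cv2.imwrite("pics/s3.png",cv2.resize(c["image"][160:250,220:330],None,fx=6,fy=6,interpolation=cv2.INTER_CUBIC)[:,:,::-1])
```

```text
20.44 l=100.0 ph=-11.6 F(xyz lamp)=[-0.5 -0.9 -1. ] e=[ 0.56 -0.07  0.19] T=[-0.35 -0.17  0.02] c=[0. 0. 0.]
20.78 l=108.0 ph=-8.7 F(xyz lamp)=[ 0.2 -0.  -0.2] e=[ 0.41 -0.06  0.15] T=[-0.26 -0.17 -0.02] c=[0. 0. 0.]
21.12 l=116.0 ph=-5.8 F(xyz lamp)=[ 0.4  0.4 -0.3] e=[ 0.16 -0.07  0.11] T=[-0.26 -0.17 -0.02] c=[0. 0. 0.]
21.47 l=124.0 ph=-3.0 F(xyz lamp)=[ 0.8 -0.1  1. ] e=[ 0.14 -0.04  0.08] T=[-0.07 -0.14  0.01] c=[0. 0. 0.]
21.81 l=132.0 ph=-0.1 F(xyz lamp)=[ 0.1 -0.7  0. ] e=[ 0.02 -0.06  0.08] T=[-0.01 -0.1   0.03] c=[0. 0. 0.]
[ 0.03779752 -0.01972924 -1.66271266]
```

View pics/wrist_i3.png

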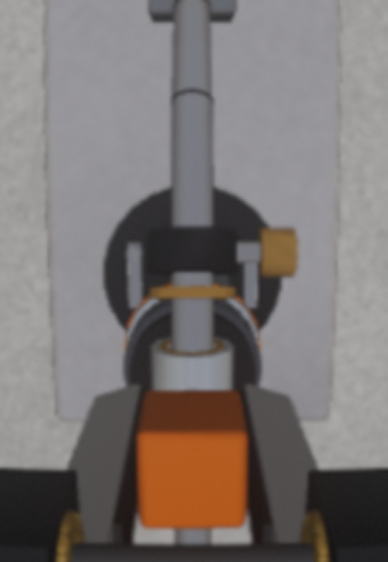

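View pics/s3.png

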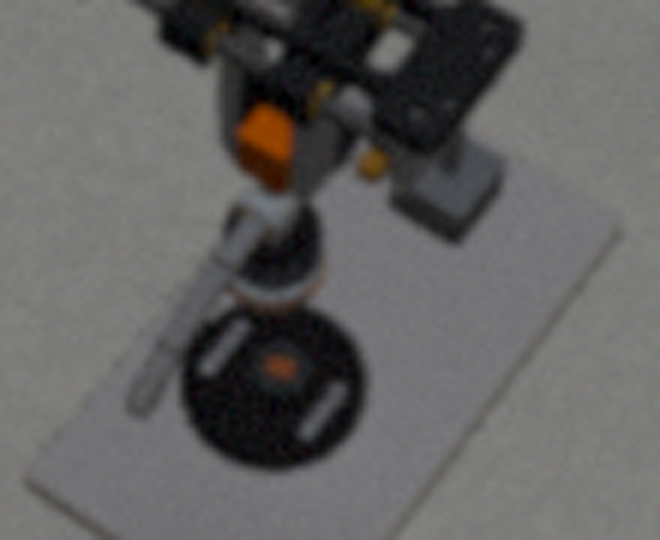

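```bash
cat > push.py <<'E'
from h import *
def pose(l,dth=0.0,dr=0.0):
    ph=np.radians(-42)+(l-0.015)/RAD; b=arcpos(ph,0.1597+dr); L=lampframe(ph-dth); return b,L,ph
def pstep(l,dth,dr,rate=0.03,n=3):
    b,L,ph=pose(l,dth,dr); env.movel(tcp(b,L),rate=rate,rotation=q(toolR(L,3)))
    fs=[]
    for i in range(n):
        env.dwell(0.03); fs.append(np.array(tel.current_force())-F0)
    F=L.T@np.mean(fs,0); e=L.T@(np.array(tel.current_tcp_pos())-tcp(b,L))*1e3
    print(f"{tel.current_time():.2f} l={l*1e3:.1f} ph={np.degrees(ph):.2f} F={F.round(2)} e={e.round(2)} T={np.array(tel.current_wrist_torque()).round(2)}")
    return F
E
python3 - <<'E'
from push import *; from cap import cap
F=pstep(.135,np.radians(1),-.0002)
F=pstep(.138,np.radians(2),-.0005)
l=.138
while l<.1425:
    l+=.0008
    F=pstep(l,np.radians(2),-.0005)
    if np.abs(F).max()>3: print("STOP");break
cap("wrist","i4",(200,315,120,220),5)
E
```

```text
22.51 l=135.0 ph=0.97 F=[ 0.09  0.21 -0.08] e=[ 0.1  -0.02  0.03] T=[-0.02 -0.09  0.04]
22.86 l=138.0 ph=2.05 F=[ 0.51  0.27 -0.42] e=[ 0.06 -0.02  0.02] T=[-0.   -0.01 -0.01]
23.21 l=138.8 ph=2.33 F=[ 0.35  0.05 -0.19] e=[0.01 0.01 0.01] T=[-0.07 -0.09  0.02]
23.56 l=139.6 ph=2.62 F=[0.32 0.19 0.11] e=[ 0.04 -0.01  0.02] T=[ 0.08 -0.02 -0.02]
23.91 l=140.4 ph=2.91 F=[ 0.62 -0.47 -0.25] e=[ 0.04  0.   -0.01] T=[ 0.01 -0.1  -0.01]
24.26 l=141.2 ph=3.19 F=[ 0.29  0.18 -0.84] e=[ 0.02 -0.02  0.03] T=[ 0.   -0.11 -0.01]
24.61 l=142.0 ph=3.48 F=[ 0.14  0.   -0.09] e=[ 0.04 -0.02  0.03] T=[-0.01 -0.08 -0.02]
24.96 l=142.8 ph=3.77 F=[-0.26 -0.44 -0.24] e=[ 0.02 -0.    0.01] T=[ 0.01 -0.09 -0.03]
```

View pics/wrist_i4.png

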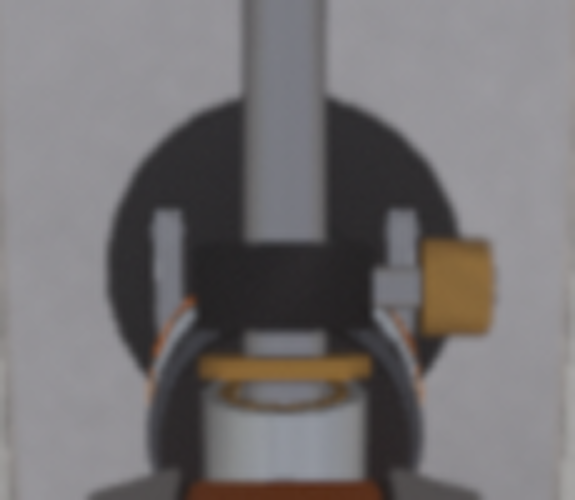

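The ring at (285,367) is still out, about 4 mm from the collar, and the sleeve face is just short of it. I'll carry on.

Run:
```python
from push import *; from cap import cap
l=.1428
while l<.1468:
    l+=.0008
    F=pstep(l,np.radians(2),-.0005)
    if np.abs(F).max()>2.5: print("STOP");break
cap("wrist","i5",(200,315,120,220),5)
```

```text
25.36 l=143.6 ph=4.05 F=[-0.04  0.43 -0.33] e=[ 0.05 -0.    0.03] T=[ 0.05 -0.17 -0.01]
25.71 l=144.4 ph=4.34 F=[0.1  0.43 0.07] e=[ 0.04 -0.01  0.02] T=[-0.01 -0.09 -0.03]
26.06 l=145.2 ph=4.62 F=[-0.09 -0.21 -0.47] e=[ 0.04 -0.   -0.  ] T=[ 0.02 -0.13  0.02]
26.41 l=146.0 ph=4.91 F=[0.29 0.02 0.43] e=[0.03 0.   0.01] T=[-0.04 -0.06 -0.02]
26.76 l=146.8 ph=5.20 F=[ 0.3   0.24 -0.26] e=[-0.04  0.03 -0.03] T=[-0.06 -0.09  0.05]
27.11 l=147.6 ph=5.48 F=[-1.33  0.12 -0.61] e=[-0.18  0.01 -0.01] T=[-0.46 -0.25  0.03]
```

View pics/wrist_i5.png

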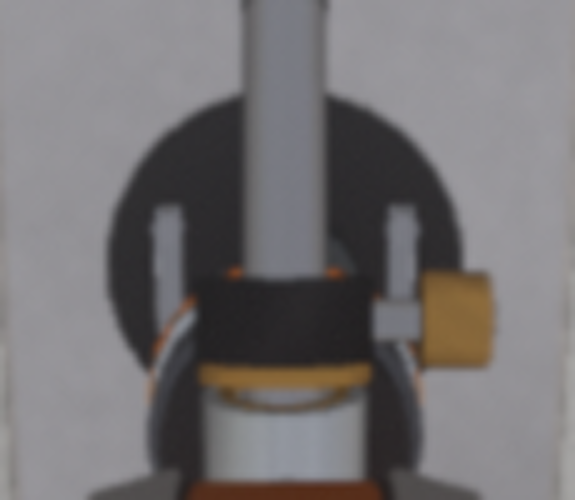

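The ring is now seated against the collar with no gap at (285,367), and a contact load of about 1.3 N appeared. I'll ease the lamp down onto the rod and let go.

Run:
```python
from push import *; from cap import cap
from cell import jaws
for d in (-.0008,-.0010):
    F=pstep(.1477,np.radians(2.3),d)
    if F[2]>1.0: break
print(tel.current_force())
jaws.release()
print(tel.current_time(),tel.current_finger_gap(),tel.current_force())
env.dwell(0.5)
cap("wrist","r1",(180,335,100,285),3.2)
```

```text
27.51 l=147.7 ph=5.52 F=[-1.97 -0.1   0.73] e=[-0.12  0.01  0.05] T=[-0.61 -0.32 -0.06]
27.86 l=147.7 ph=5.52 F=[-2.67 -0.09  1.87] e=[-0.02 -0.05  0.07] T=[-0.67 -0.31  0.  ]
[ 1.27119041 -3.28981047 -0.01376199]
29.0167 0.09390966444831132 [-0.34136102  0.75194307 -0.01979127]
```

View pics/wrist_r1.png

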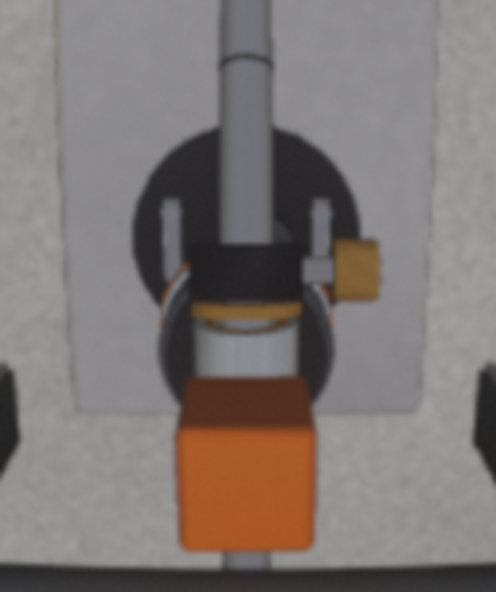

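Released, and the ring still shows no gap to the collar (crop (246,303)). Next I'll retract straight back along the tool axis and check.

Run:
```python
from push import *; from cap import cap
b,L,ph=pose(.1477,np.radians(2.3),-.001)
p=np.array(tel.current_tcp_pos())
env.movel(p+L[:,2]*0.08,rate=0.1)
cap("wrist","r2",(180,335,60,285),2.5)
env.movel(p+L[:,2]*0.13,rate=0.15)
x=SR()@np.array([1.,0,0])
env.dwell(0.3)
print(tel.current_time(),tel.current_force())
c=cap("wrist","r3")
cap("scene","r3",(220,330,150,250),6)
```

```text
31.35 [ 0.55980746 -0.27643279 -0.14275354]
```

View pics/wrist_r2.png

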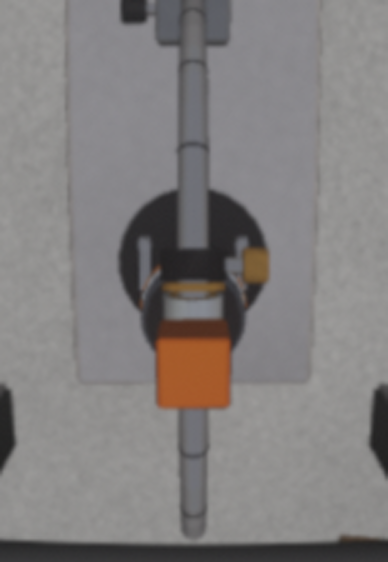

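View pics/scene_r3.png

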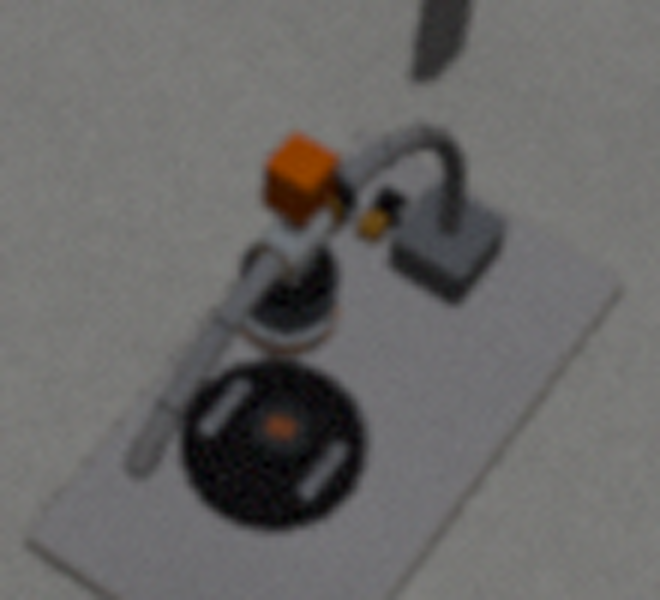

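Run:
```python
from h import *
a=np.load("wrist_r3.npz")["image"][130:230,205:305]
cv2.imwrite("pics/r3z.png",cv2.resize(a,None,fx=6,fy=6,interpolation=cv2.INTER_CUBIC)[:,:,::-1])
t0=dict(np.load("top0.npz"));
from cap import cap
c=cap("top","end");d=cv2.absdiff(c["image"],t0["image"]).max(2);print("specimen/blue/jar/beaker/tray diffs")
for n,(u,v,w) in dict(blue=(361,212,10),spec=(250,176,8),jar=(147,146,16),beaker=(100,178,18),tray=(354,164,28),dish=(405,179,18)).items():
    print(n,(d[v-w:v+w,u-w:u+w]>40).sum())
```

```text
specimen/blue/jar/beaker/tray diffs
blue 0
spec 247
jar 0
beaker 0
tray 0
dish 0
```

View pics/r3z.png

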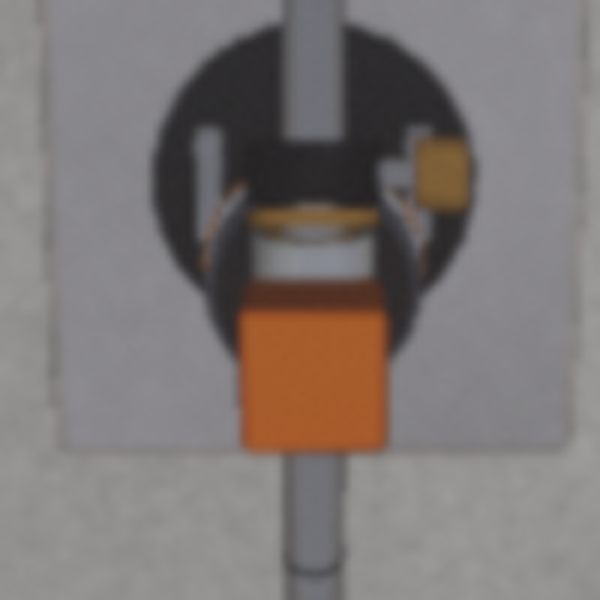

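View pics/top_end.png

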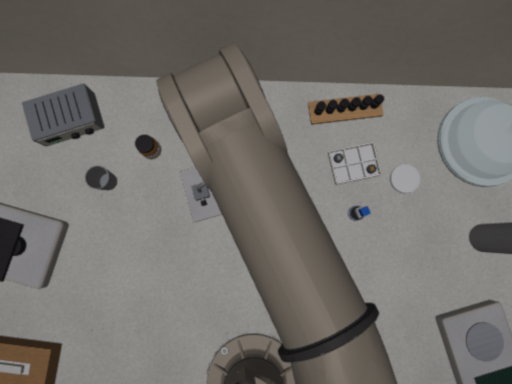

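The base layout is unchanged; the "spec" difference is only the arm covering it in the top view. There's a possible faint sliver between collar and ring at (315,208), so I'll inspect it with more contrast.

Run:
```python
from h import *
out=[]
for n,(u0,v0,w) in dict(wrist_i4=(232,180,50),wrist_i5=(232,175,50),wrist_r1=(232,175,50),wrist_r3=(237,145,40)).items():
    a=np.load(n+".npz")["image"][v0:v0+w,u0:u0+w].astype(float)
    a=np.clip(a*1.8,0,255).astype(np.uint8)
    out.append(cv2.resize(a,(380,290) if 0 else (290,290),interpolation=cv2.INTER_NEAREST))
cv2.imwrite("pics/cmp.png",np.vstack([np.hstack(out[:2]),np.hstack(out[2:])])[:,:,::-1])
```

```text
(no output)
```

View pics/cmp.png

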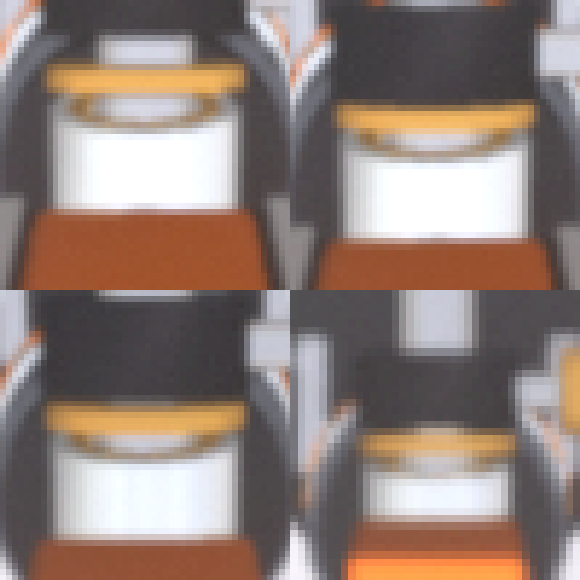

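Run:
```python
from h import *; from cap import cap
env.dwell(0.8); cap("wrist","r4"); print(tel.current_time())
out=[]
for n,(u0,v0,w) in dict(wrist_i5=(232,175,50),wrist_r2=(232,155,45),wrist_r3=(237,145,40),wrist_r4=(237,145,40)).items():
    a=np.load(n+".npz")["image"][v0:v0+w,u0:u0+w].astype(float)
    a=np.clip(a*1.8,0,255).astype(np.uint8)
    out.append(cv2.resize(a,(290,290),interpolation=cv2.INTER_NEAREST))
cv2.imwrite("pics/cmp2.png",np.vstack([np.hstack(out[:2]),np.hstack(out[2:])])[:,:,::-1])
```

```text
32.35
```

View pics/cmp2.png

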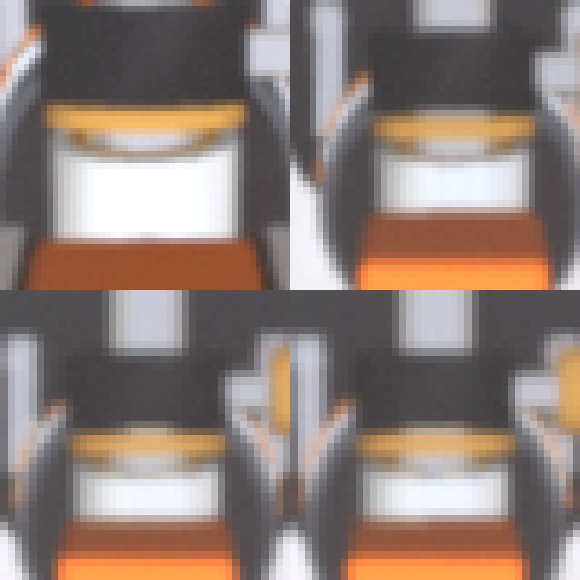

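Run:
```python
from cell import ticket,telemetry as t
print(t.current_time(),t.current_force()); ticket.sign_off()
```

```text
32.35 [-0.17217408 -1.46634385  0.13632976]
the job is handed in; nothing more can be done
```

The orange lamp is mounted on the rod, head down, with its sleeve holding the brass ring pushed in. I handed the job in at 32.4 s of the 70 s allowed.

- **Mounting:** I picked the lamp up by its grip and threaded it onto the free end. I took it along the arc with almost no load on it. I then crept forward until the ring met the collar, eased the lamp onto the rod, released it and backed the gripper away.
- **Forces:** The highest load I measured in the steps was about 3 N, against the 30 N limit.
- **Contact ring:** Just before release the ring was fully in against the collar, with no gap visible. After release the lamp settled back slightly, leaving a gap I estimate at about 0.8–1.2 mm. That leaves about 3 mm of ring travel, above the 1.5 mm needed for contact. I judged this from the wrist images only and did not nudge the lamp again. Two pictures about a second apart showed no change.
- **Surroundings:** The blue lamp, jar, beaker, tray and dish showed no change in the top view. The arm hid the specimen in that last top view. An earlier scene picture after release showed it apparently where it started.
- **Force at hand-in:** The last reading was 1.5 N sideways, although the gripper was well clear of everything. I took it as sensor noise, though it was larger than the usual scatter of about 0.5–1 N.

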